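# Swing the seed dispenser's spout over the terracotta pot and shut its lid

## Task

Get the green seed dispenser ready to sow into the terracotta pot: push its orange spout arm round with a finger until the nozzle is over the middle of the terracotta pot, and press the dispenser's white lid fully shut. Only push and press: do not pinch the spout arm, and leave all the pots and tools where they are.

Things in the scene. Friction and masses are not known exactly. Their poses are not given: they have to be found in the camera images.
- pot_terracotta_mouth (a point): orange-brown terracotta open flowerpot, 75 mm tall, 74 mm across the rim, 62 mm clear mouth; this point is the centre of its mouth, level with the rim. It stands loose on the bench on one of three places under the sweep of the spout arm
- pot_black_mouth (a point): black plastic open flowerpot, 75 mm tall, 74 mm across the rim, 62 mm clear mouth; this point is the centre of its mouth, level with the rim. It stands loose on the bench on one of three places under the sweep of the spout arm
- pot_blue_mouth (a point): blue glazed open flowerpot, 75 mm tall, 74 mm across the rim, 62 mm clear mouth; this point is the centre of its mouth, level with the rim. It stands loose on the bench on one of three places under the sweep of the spout arm
- dispenser: green plastic seed dispenser bolted to the bench: 110 mm square steel base plate, 64 mm round column, 84 mm square hopper from 132 to 187 mm above the bench. Origin: centre of the base underside, on the upright axis about which the spout arm turns. z is up; the spout arm points along its -y axis when joint spout is 0
- spout (a joint): angle (rad) of the orange spout arm about the dispenser's upright axis, 0 = along the dispenser's -y axis, growing anticlockwise seen from above; stops at -1.2 and 1.2. The arm is a level bar, 18 mm wide and 22 mm tall (104 to 126 mm above the bench), reaching 165 mm out from the axis. It needs 1 to 3 N sideways near its end and stays where it is left
- push_point (a point): point inside the spout arm where it is handy to push its side: mid-width, mid-height (115 mm above the bench), 130 mm out from the turning axis
- nozzle (a point): centre of the lower mouth of the black nozzle, 22 mm across, under the spout arm, 150 mm out from the turning axis and 88 mm above the bench; a black round cap on top of the arm marks it from above
- lid (a joint): opening angle (rad) of the white flip-top lid: 0 = shut flat on the hopper, up to 1.8; stiff hinge, stays where it is left, closes with 1 to 2 N. It starts part open, less than upright
- lid_hinge (a point): middle of the lid's hinge line, on the hopper's +y side (away from the spout), 188 mm above the bench; the hinge line runs along the dispenser's x axis. The shut lid reaches from here 91 mm along the dispenser's -y, with a small 9 mm lip beyond
- lid_edge (a point): middle of the lid's free edge, on its outer (upper) face, 91 mm from the hinge; the lid is 88 mm wide along the hinge and 6 mm thick
- trowel: small aluminium trowel with a wooden handle, 250 mm long, lying on the bench; x runs along it towards the blade tip; a bystander
- dibber: wooden T-handled dibber with a steel point, 200 mm long, lying on the bench; x runs towards the point; a bystander
There are look-alikes about, which are no part of the job. There is more than one size of the dispenser; the one meant has the size given above.

How it is judged:
By the outcome, as a careful person would: the job done as asked, in the order asked, and still so for the second after the job is handed in, with the robot touching nothing.
It also fails if it takes over 54 s, if anything falls off the work surface, if the arm or the gripper's body presses on something with over 40 N, if the wrist force passes 120 N, or if a joint passes its speed limit or range.

## Robot

A 6-joint arm with a two-finger parallel gripper is mounted at the origin on the work surface. World frame = base frame: x ahead of the robot, y to its left, z up, the work surface at z = 0. Lengths are in m, angles in rad, forces in N, time in s.
With the tool pointing down it reaches from about 0.325 to 0.775 m from the base axis. Payload 5.5 kg.
Tool frame: the origin (TCP) lies on the centre line of the jaws, within the pads' length; the fingertips stand 11 mm ahead of it and the grasp point (between the pads) lies 8 mm behind it; z points along the fingers, y is the line along which they close (so a half turn about z gives the same grasp; the last joint's range is limited). The gripper opens to 85 mm and grips with 20 to 120 N. Pads are 22 mm wide; open, the fingers measure 114 mm over their backs; the gripper's body (76 mm by 85 mm) begins 54 mm behind the grasp point. The pads swing forward as they close: fully open they stand 13 mm farther back than shut.
Start: joints at [1.072, 0.091, 1.231, -0, 1.82, -0.057], TCP at [0.257, 0.542, 0.242] pointing down, gripper open.
Joint ranges: [-2.87, 2.87], [-0.86, 2.18], [0.17, 2.46], [-1.51, 4.65], [0.06, 2.69], [-2.65, 2.65]. Speed limits (rad/s): [2.57, 2.57, 3.01, 3.14, 3.14, 3.14].

## Interface

Orientations are given as [roll, pitch, yaw] about the fixed x, y, z axes, in that order (R = Rz(yaw) Ry(pitch) Rx(roll)).
In Python, from plant import manip, eyes, spot_in, landmark_of gives the robot as it stands.
- The arm moves only by the shell command python3 -m creep 'ROWS' [OPENING] [FORCE]. ROWS is JSON, a list of rows, each an object of numbers: "tx", "ty", "tz": the shift along the tool's x, y, z in mm; "wx", "wy", "wz": the turn, a rotation vector about the tool's x, y, z in rad. In form: [{"tx": .., "ty": .., "tz": .., "wx": .., "wy": .., "wz": ..}, ...]. A call has 1 to 10 rows; each row shifts and turns the commanded pose from where the row before left it, along the tool's axes as they then stand; what a row does not reach is not made up. A row lasts 1/8 s, in which the tool goes at most 62.5 mm and 10.7 degrees, less where a joint would pass 70% of its speed; a pose out of reach is approached as far as the arm can. A call with a gripper value outside its range is refused whole. OPENING is the gripper's target within -1 to 1 (shut at 1, half-way at 0, fully open at -1), set as the call begins (- or left out, the last holds). The fingers move at their own pace and stop on an object; FORCE is the grip in N (left out, the last holds). Time passes only in rows, so rows that do not move let the fingers close. It gives the time, the measured TCP pose, the force, the opening and the grip force at its end, in the units of the state.
- manip.get_obs(): the state, without advancing time (a new reading comes with each control period).
- eyes.snapshot(name): name is "side" or "top"; returns a dict with "color" (420x560x3 uint8, red, green, blue), "vfov" (degrees; the focal length in pixels is half the picture's height over the tangent of half this angle, whatever the lens; pixels are square), "cx", "cy" (the principal point, pixels), "position" and "rotation" of the camera in the world. Camera axes: x right, y down, z forward; pixel columns grow to the right and rows downward; lengths in m; the calibration is good to about 2 mm. A picture is of the moment at which its call begins. There is no depth.
- manip.close_job(): hands the job in; it is judged then, once.
Trained networks look in the newest picture that a camera, given by its name, has taken for a name from the list of things; names that differ only in an ending like _2 or _b are one class to them, and where a whole thing is asked for, a point or a joint stands for the part that bears it (a point fixed in the world has none). Each returns a list of dicts, best first, with "score" (0 to 1); they miss things now and then, are a little off and sometimes report something else, mostly with a low value. They report only what shows in the picture. A call takes as long as a camera call. They do not tell look-alikes from the thing itself.
- spot_in(camera, thing): "extent" ([left, top, right, bottom] in pixels, round what is visible of it).
- landmark_of(camera, thing): "pixel" ([row, column] in pixels: a listed point, or the origin of a listed thing).
The state is a dict: "t": time; "qpos": joint angles; "qvel": joint speeds; "joint_torque": joint torques, N m; "position": TCP position; "tool_rot": TCP orientation; "force": force on the tool from outside, world axes, zero at the start; "ft_torque": the same for the moment, N m; "gripper_width": finger opening in m; "grip_force": force on a finger pad.
Only numpy, scipy, OpenCV 4.12 (cv2) and the standard library are available. Lean on these libraries where they do the work, as an engineer would, in place of code of your own. Each camera call takes 0.05 s, during which the arm holds its last target. There are 200 camera calls.

## Working session

There is one attempt and no reset: what is moved stays moved. The work goes in short steps, Python scripts to look and compute and a shell command to move; the robot and the scene stay as the last step left them, time stands still between calls to the robot, and variables do not carry over. Pictures are saved under pics/ and viewed, at most 10 in all, crops included, and the job is handed in when it is done.

```bash
mkdir -p pics; ls; cat > h.py <<'E'
import numpy as np, cv2
from plant import manip, eyes, spot_in, landmark_of
def ray(s,px):
    f=s["color"].shape[0]/2/np.tan(np.radians(s["vfov"])/2)
    d=np.array([(px[1]-s["cx"])/f,(px[0]-s["cy"])/f,1]); R=np.array(s["rotation"])
    if R.shape!=(3,3): print("rot",R)
    return np.array(s["position"]),R@d
def at_z(s,px,z):
    p,d=ray(s,px); return p+d*(z-p[2])/d[2]
def proj(s,P):
    f=s["color"].shape[0]/2/np.tan(np.radians(s["vfov"])/2)
    c=np.array(s["rotation"]).T@(np.array(P)-s["position"]); return [s["cy"]+f*c[1]/c[2], s["cx"]+f*c[0]/c[2]]
E
python3 - <<'E'
from h import *
np.set_printoptions(precision=3,suppress=True)
for c in ("top","side"):
    s=eyes.snapshot(c); cv2.imwrite(f"pics/{c}1.png",s["color"][:,:,::-1])
    print(c,{k:np.array(v) for k,v in s.items() if k!="color"})
    for n,z in dict(pot_terracotta_mouth=.075,pot_black_mouth=.075,pot_blue_mouth=.075,dispenser=0,push_point=.115,nozzle=.088,lid_hinge=.188,lid_edge=.24).items():
        for r in landmark_of(c,n)[:3]: print(n,round(r["score"],2),np.array(r["pixel"]),at_z(s,r["pixel"],z) )
    for r in spot_in(c,"dispenser")[:3]: print(r)
print(manip.get_obs())
E
```

```text
pics
top {'vfov': array(54.738), 'cx': array(283.488), 'cy': array(215.828), 'position': array([ 0.471, -0.051,  1.021]), 'rotation': array([-3.024, -0.009, -1.581])}
rot [-3.024 -0.009 -1.581]Traceback (most recent call last):
  File "<stdin>", line 7, in <module>
  File "h.py", line 9, in at_z
    p,d=ray(s,px); return p+d*(z-p[2])/d[2]
                                       ~^^^
IndexError: invalid index to scalar variable.
```

```bash
cat > h.py <<'E'
import numpy as np, cv2
from scipy.spatial.transform import Rotation as Ro
from plant import manip, eyes, spot_in, landmark_of
np.set_printoptions(precision=4,suppress=True)
def cam(s):
    return s["color"].shape[0]/2/np.tan(np.radians(s["vfov"])/2), Ro.from_euler("xyz",s["rotation"]).as_matrix(), np.array(s["position"])
def ray(s,px):
    f,R,p=cam(s); return p,R@np.array([(px[1]-s["cx"])/f,(px[0]-s["cy"])/f,1])
def at_z(s,px,z):
    p,d=ray(s,px); return p+d*(z-p[2])/d[2]
def proj(s,P):
    f,R,p=cam(s); c=R.T@(np.array(P)-p); return np.array([s["cy"]+f*c[1]/c[2], s["cx"]+f*c[0]/c[2]])
def tri(rs):
    A=np.zeros((3,3));b=np.zeros(3)
    for p,d in rs:
        d=d/np.linalg.norm(d);M=np.eye(3)-np.outer(d,d);A+=M;b+=M@p
    return np.linalg.solve(A,b)
E
python3 - <<'E'
from h import *
for c in ("top","side"):
    s=eyes.snapshot(c); cv2.imwrite(f"pics/{c}1.png",s["color"][:,:,::-1])
    print(c,{k:np.array(v) for k,v in s.items() if k!="color"})
    for n,z in dict(pot_terracotta_mouth=.075,pot_black_mouth=.075,pot_blue_mouth=.075,dispenser=0,push_point=.115,nozzle=.088,lid_hinge=.188,lid_edge=.24).items():
        for r in landmark_of(c,n)[:3]: print(n,round(r["score"],2),np.array(r["pixel"]),at_z(s,r["pixel"],z) )
    for r in spot_in(c,"dispenser")[:3]: print(r)
print(manip.get_obs())
E
```

```text
top {'vfov': array(54.7383), 'cx': array(283.488), 'cy': array(215.8284), 'position': array([ 0.4713, -0.0514,  1.0211]), 'rotation': array([-3.0239, -0.0085, -1.5812])}
pot_terracotta_mouth 0.81 [176.6 266.5] [ 0.6773 -0.0212  0.075 ]
pot_black_mouth 0.82 [264.6 267.9] [ 0.4698 -0.0233  0.075 ]
pot_black_mouth 0.46 [248.5 354.6] [ 0.5049 -0.2255  0.075 ]
pot_blue_mouth 0.91 [221.5 280.4] [ 0.5698 -0.0532  0.075 ]
dispenser 0.87 [262.6 131.4] [0.4781 0.319  0.    ]
dispenser 0.7 [244.4 353.8] [ 0.5179 -0.2376  0.    ]
dispenser 0.61 [228.7 225.3] [0.5607 0.0858 0.    ]
push_point 0.86 [238.4 274.4] [ 0.5278 -0.0394  0.115 ]
push_point 0.76 [261.7 159. ] [0.4787 0.2164 0.115 ]
nozzle 0.67 [260.7 167.7] [0.481  0.2047 0.088 ]
lid_hinge 0.89 [221.8 187.9] [0.5592 0.1376 0.188 ]
lid_hinge 0.89 [265.8  96. ] [0.4712 0.3222 0.188 ]
lid_hinge 0.46 [177.2 265.4] [ 0.6514 -0.0225  0.188 ]
lid_edge 0.86 [217.5 198.6] [0.5619 0.1052 0.24  ]
lid_edge 0.56 [262.9 122.7] [0.4761 0.2484 0.24  ]
{'extent': [184.9, 195.0, 289.2, 247.7], 'score': 0.79}
{'extent': [91.1, 247.8, 171.1, 281.3], 'score': 
[... 895 characters left out ...]
188 ]
lid_edge 0.73 [145.2 259.9] [0.5744 0.1404 0.24  ]
lid_edge 0.72 [157.8 213.9] [0.4442 0.1165 0.24  ]
{'extent': [202.6, 146.4, 233.3, 194.5], 'score': 0.9}
{'extent': [239.5, 142.4, 286.9, 242.0], 'score': 0.71}
{'t': 1.1, 'qpos': array([ 1.0723,  0.0911,  1.2307, -0.    ,  1.8198, -0.0567]), 'qvel': array([ 0.0014, -0.0001, -0.0002, -0.    , -0.0013,  0.0018]), 'joint_torque': array([ -0.001 , -45.8491, -41.81  ,  -0.0001,   0.0008,  -0.0001]), 'position': array([0.2566, 0.5424, 0.2423]), 'tool_rot': array([-3.1416,  0.    ,  2.6998]), 'force': array([-0.3297,  0.8972,  0.4634]), 'ft_torque': array([ 0.0114, -0.0097, -0.0344]), 'grip_force': 0.0, 'gripper_width': 0.08536265812139146}
```

View pics/top1.png

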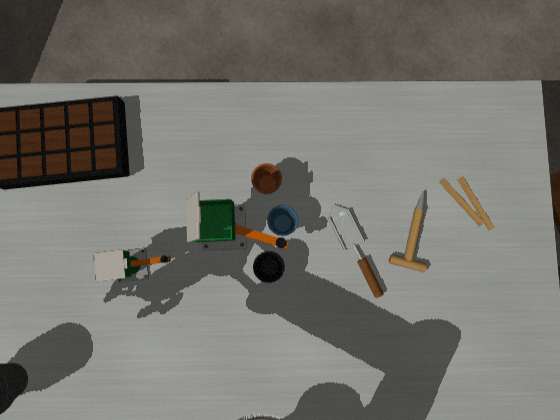

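View pics/side1.png

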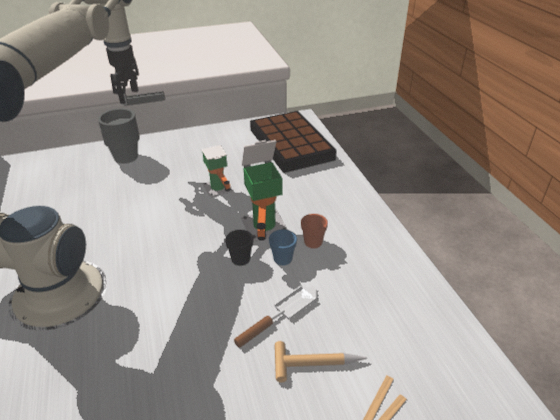

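```bash
cat > fit.py <<'E'
from h import *
from scipy.optimize import least_squares
def dp(x,y,yaw,p):
    c,s_=np.cos(yaw),np.sin(yaw); return [x+c*p[0]-s_*p[1], y+s_*p[0]+c*p[1], p[2]]
def pts(v):
    x,y,yaw,sp,l=v
    a=sp-np.pi/2
    return {"dispenser":dp(x,y,yaw,(0,0,0)),"push_point":dp(x,y,yaw,(.13*np.cos(a),.13*np.sin(a),.115)),
     "nozzle":dp(x,y,yaw,(.15*np.cos(a),.15*np.sin(a),.088)),"lid_hinge":dp(x,y,yaw,(0,.0455,.188)),
     "lid_edge":dp(x,y,yaw,(0,.0455-.091*np.cos(l)+.006*np.sin(l),.188+.091*np.sin(l)+.006*np.cos(l)))}
E
python3 - <<'E'
from fit import *
S={c:eyes.snapshot(c) for c in("top","side")}
v0=np.array([.557,.084,-.1,-.1,1.4]); obs=[];pot={}
for c,s in S.items():
    for n,P in pts(v0).items():
        q=proj(s,P)
        for r in landmark_of(c,n):
            if np.linalg.norm(q-r["pixel"])<15: obs.append((c,n,np.array(r["pixel"])))
    for n in("terracotta","black","blue"):
        r=landmark_of(c,f"pot_{n}_mouth")
        if r: pot.setdefault(n,[]).append(ray(s,r[0]["pixel"]))
f=lambda v:np.concatenate([proj(S[c],pts(v)[n])-p for c,n,p in obs])
r=least_squares(f,v0,loss="soft_l1")
print(r.x); [print(c,n,p,proj(S[c],pts(r.x)[n])-p) for c,n,p in obs]
for n in pot: print(n,tri(pot[n]),[p+d*(.075-p[2])/d[2] for p,d in pot[n]])
# terracotta by colour
for c,s in S.items():
    hsv=cv2.cvtColor(s["color"],cv2.COLOR_RGB2HSV); 
    u=tuple(int(k) for k in proj(s,[.679,-.018,.06])); print(c,"pot px",u,hsv[u])
def draw(c,x0,y0,w,h,k):
    s=S[c];im=cv2.resize(s["color"][y0:y0+h,x0:x0+w,::-1],None,fx=k,fy=k,interpolation=cv2.INTER_CUBIC)
    def ln(Ps,col):
        q=[tuple(int(z) for z in ((proj(s,P)[::-1]-[x0,y0])*k)) for P in Ps]
        for a,b in zip(q,q[1:]): cv2.line(im,a,b,col,1)
    x,y,yaw,sp,l=r.x
    sq=[(1,1),(1,-1),(-1,-1),(-1,1),(1,1)]
    ln([dp(x,y,yaw,(a*.055,b*.055,.005)) for a,b in sq],(255,255,0)); ln([dp(x,y,yaw,(a*.042,b*.042,.187)) for a,b in sq],(0,255,255))
    P=pts(r.x); ln([P["push_point"][:2]+[.126],[x,y,.126]],(255,0,255)); ln([P["lid_hinge"],P["lid_edge"]],(0,0,255))
    for n in pot:
        m=tri(pot[n]); t=np.linspace(0,6.3,40); ln([(m[0]+.037*np.cos(a),m[1]+.037*np.sin(a),.075) for a in t],(255,255,255))
    return im
a=draw("top",170,150,140,140,4);b=draw("side",210,120,140,160,3.5)
cv2.imwrite("pics/ov_t.png",a);cv2.imwrite("pics/ov_s.png",b)
E
```

```text
[ 0.5565  0.0883 -0.0458 -0.1803  1.0693]
top dispenser [229.  224.7] [ 1.3604 -0.4061]
top push_point [239.  273.7] [-0.3969  0.274 ]
top nozzle [240.1 282.8] [ 1.0931 -0.159 ]
top lid_hinge [222.7 188.6] [-0.6072  1.1632]
top lid_edge [222.3 199.5] [-4.0048  1.1514]
side dispenser [229.  261.1] [-2.4844  0.3063]
side push_point [224.7 263.2] [ 0.4862 -0.8084]
side nozzle [239.1 259.8] [-0.7834  3.2721]
side lid_hinge [164.8 259.5] [-1.0218 -3.9062]
side lid_edge [146.5 261.1] [-1.8649 -3.4931]
black [ 0.4689 -0.0237  0.0848] [array([ 0.4672, -0.0231,  0.075 ]), array([ 0.4725, -0.013 ,  0.075 ])]
blue [ 0.5717 -0.0505  0.0735] [array([ 0.5726, -0.0507,  0.075 ]), array([ 0.5701, -0.052 ,  0.075 ])]Traceback (most recent call last):
  File "<stdin>", line 15, in <module>
  File "h.py", line 17, in tri
    return np.linalg.solve(A,b)
           ~~~~~~~~~~~~~~~^^^^^
    r = gufunc(a, b, signature=signature)
    raise LinAlgError("Singular matrix")
numpy.linalg.LinAlgError: Singular matrix
```

```bash
python3 -m creep '[{"tz":-40},{"tx":-32,"ty":-30},{"tx":-32,"ty":-30},{"tx":-32,"ty":-30},{"tx":-32,"ty":-30},{"tx":-32,"ty":-30},{"tx":-32,"ty":-30},{"tx":-32,"ty":-30},{"tx":-32,"ty":-30},{"tx":-32,"ty":-30}]' 1 30
cat > go.py <<'E'
import sys
from h import *
# usage: go.py x y z yaw -> remaining shift in tool axes (mm) and turn wz
o=manip.get_obs(); T=np.array([float(a) for a in sys.argv[1:4]])
R=Ro.from_euler("xyz",o["tool_rot"])
print("pos",o["position"],"rot",np.array(o["tool_rot"]),"F",np.array(o["force"]),"q6",o["qpos"][5],"t",o["t"])
print("shift mm",R.inv().apply(T-o["position"])*1000)
if len(sys.argv)>4:
    d=R.inv()*Ro.from_euler("xyz",[np.pi,0,float(sys.argv[4])]); print("turn",d.as_rotvec())
E
python3 go.py .482 -.031 .111 2.91
```

```text
pos [0.2566 0.5424 0.2423] rot [3.1416 0.     2.6998] F [-0.2528 -0.5002  0.2031] q6 -0.05668927309029312 t 2.0
shift mm [-448.9716 -421.9511  131.269 ]
turn [ 0.      0.     -0.2102]invalid input
```

```bash
python3 -m creep '[{"tx":0,"ty":0,"tz":-40,"wx":0,"wy":0,"wz":0},{"tx":-32,"ty":-30,"tz":0,"wx":0,"wy":0,"wz":0},{"tx":-32,"ty":-30,"tz":0,"wx":0,"wy":0,"wz":0},{"tx":-32,"ty":-30,"tz":0,"wx":0,"wy":0,"wz":0},{"tx":-32,"ty":-30,"tz":0,"wx":0,"wy":0,"wz":0},{"tx":-32,"ty":-30,"tz":0,"wx":0,"wy":0,"wz":0},{"tx":-32,"ty":-30,"tz":0,"wx":0,"wy":0,"wz":0},{"tx":-32,"ty":-30,"tz":0,"wx":0,"wy":0,"wz":0},{"tx":-32,"ty":-30,"tz":0,"wx":0,"wy":0,"wz":0},{"tx":-32,"ty":-30,"tz":0,"wx":0,"wy":0,"wz":0}]' 1 30
python3 go.py .482 -.031 .111 2.91
```

```text
t: 3.25
position: [0.4017, 0.1738, 0.2825]
tool_rot: [3.141, 0.001, 2.7]
force: [-0.2, 0.3, -0.7]
gripper_width: -0.0001
grip_force: 0.0
pos [0.4017 0.1738 0.2825] rot [3.141  0.0006 2.7   ] F [-0.2199  0.3125 -0.6531] q6 -0.7985305083226977 t 3.25
shift mm [-160.0051 -150.979   171.5192]
turn [ 0.0005  0.0006 -0.21  ]
```

```bash
python3 -m creep '[{"tx":-32,"ty":-30,"tz":0,"wx":0,"wy":0,"wz":0},{"tx":-32,"ty":-30,"tz":0,"wx":0,"wy":0,"wz":0},{"tx":-32,"ty":-30,"tz":0,"wx":0,"wy":0,"wz":0},{"tx":-32,"ty":-30,"tz":0,"wx":0,"wy":0,"wz":0},{"tx":-32,"ty":-31,"tz":0,"wx":0,"wy":0,"wz":-0.1},{"tx":0,"ty":0,"tz":40,"wx":0,"wy":0,"wz":-0.11},{"tx":0,"ty":0,"tz":40,"wx":0,"wy":0,"wz":0},{"tx":0,"ty":0,"tz":40,"wx":0,"wy":0,"wz":0},{"tx":0,"ty":0,"tz":30,"wx":0,"wy":0,"wz":0},{"tx":0,"ty":0,"tz":20,"wx":0,"wy":0,"wz":0}]'
python3 - <<'E'
from fit import *
from scipy.optimize import least_squares
S={c:eyes.snapshot(c) for c in("top","side")}
a=cv2.resize(S["top"]["color"][150:290,170:310,::-1],None,fx=3,fy=3,interpolation=cv2.INTER_CUBIC)
b=cv2.resize(S["side"]["color"][120:260,210:330,::-1],None,fx=3,fy=3,interpolation=cv2.INTER_CUBIC)
cv2.imwrite("pics/m2.png",np.hstack([a,b]))
for c in S:
    print([ (round(r["score"],2),at_z(S[c],r["pixel"],.075)) for r in landmark_of(c,"pot_terracotta_mouth")[:1]])
E
python3 go.py .482 -.031 .111 2.91
```

```text
t: 4.5
position: [0.481, -0.0297, 0.1107]
tool_rot: [-3.141, -0.001, 2.91]
force: [-0.1, -0.1, 0.3]
gripper_width: -0.0004
grip_force: 0.0
[(0.96, array([ 0.6762, -0.0127,  0.075 ]))]
[(0.61, array([ 0.6726, -0.0135,  0.075 ]))]
pos [ 0.4819 -0.0298  0.1131] rot [3.1415 0.0009 2.9098] F [-0.655  -1.0273  0.3388] q6 -1.4711621945426188 t 4.7
shift mm [-0.4166 -1.1725  2.1277]
turn [ 0.0001  0.0009 -0.0002]
```

View pics/m2.png

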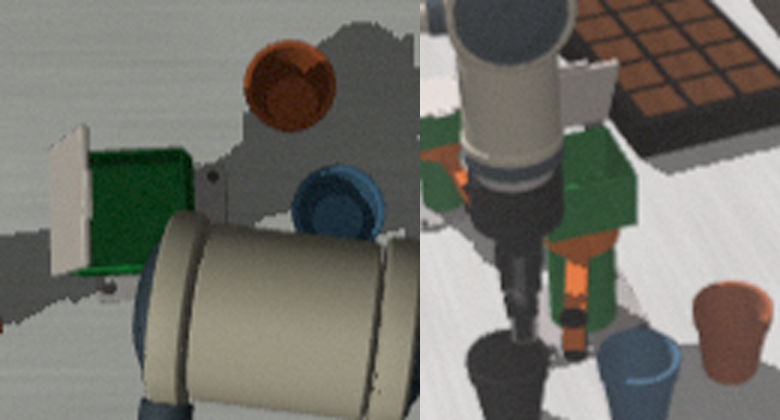

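```bash
python3 -m creep '[{"tx":-13,"ty":0,"tz":1,"wx":0,"wy":0,"wz":0},{"tx":-13,"ty":0,"tz":0,"wx":0,"wy":0,"wz":0},{"tx":-13.3,"ty":-1.3,"tz":0,"wx":0,"wy":0,"wz":-0.1},{"tx":-13.3,"ty":-1.3,"tz":0,"wx":0,"wy":0,"wz":-0.1},{"tx":-13.3,"ty":-1.3,"tz":0,"wx":0,"wy":0,"wz":-0.1},{"tx":-13.3,"ty":-1.3,"tz":0,"wx":0,"wy":0,"wz":-0.1},{"tx":-13.3,"ty":-1.3,"tz":0,"wx":0,"wy":0,"wz":-0.1},{"tx":-13.3,"ty":-1.3,"tz":0,"wx":0,"wy":0,"wz":-0.1},{"tx":-13.3,"ty":-1.3,"tz":0,"wx":0,"wy":0,"wz":-0.1},{"tx":0,"ty":0,"tz":0,"wx":0,"wy":0,"wz":0}]'
python3 - <<'E'
from fit import *
S={c:eyes.snapshot(c) for c in("top","side")}
a=cv2.resize(S["top"]["color"][150:290,170:310,::-1],None,fx=3,fy=3,interpolation=cv2.INTER_CUBIC)
b=cv2.resize(S["side"]["color"][120:260,210:330,::-1],None,fx=3,fy=3,interpolation=cv2.INTER_CUBIC)
cv2.imwrite("pics/m3.png",np.hstack([a,b]))
for c in S:
  for n,z in dict(pot_terracotta_mouth=.075,nozzle=.088,push_point=.115).items():
    print(c,n,[ (round(r["score"],2),np.array(r["pixel"]),at_z(S[c],r["pixel"],z)) for r in landmark_of(c,n)[:2]])
p=np.array(manip.get_obs()["position"])-[.5565,.088,0]
psi=manip.get_obs()["tool_rot"][2]; print("psi",psi,"r,ang",np.hypot(p[0],p[1]),np.arctan2(p[1],p[0])+np.arctan2(20,132))
E
```

```text
t: 5.95
position: [0.5997, -0.0385, 0.1112]
tool_rot: [-3.141, 0.0, -2.674]
force: [-0.5, 0.1, 0.1]
gripper_width: -0.0004
grip_force: 0.0
top pot_terracotta_mouth []
top nozzle [(0.7, array([259.8, 166.6]), array([0.4831, 0.2072, 0.088 ]))]
top push_point [(0.54, array([259.4, 159.2]), array([0.4838, 0.2161, 0.115 ]))]
side pot_terracotta_mouth [(0.98, array([219.1, 312.6]), array([ 0.6757, -0.0096,  0.075 ]))]
side nozzle [(0.8, array([226.3, 300.6]), array([ 0.6296, -0.0425,  0.088 ])), (0.62, array([189.8, 227.5]), array([0.4818, 0.1755, 0.088 ]))]
side push_point [(0.64, array([177.9, 226.4]), array([0.4853, 0.1968, 0.115 ])), (0.63, array([215.2, 295.4]), array([ 0.6204, -0.0259,  0.115 ]))]
psi -2.6738667719423197 r,ang 0.13311520744481184 -1.1005752488958795
```

View pics/m3.png

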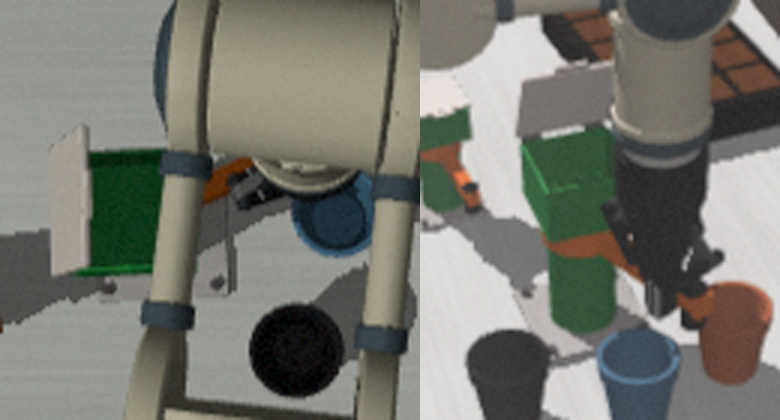

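```bash
python3 -m creep '[{"tx":-13.3,"ty":-1.3,"tz":0,"wx":0,"wy":0,"wz":-0.1},{"tx":-13.3,"ty":-1.3,"tz":0,"wx":0,"wy":0,"wz":-0.1},{"tx":-13.3,"ty":-1.3,"tz":0,"wx":0,"wy":0,"wz":-0.1},{"tx":0,"ty":0,"tz":0,"wx":0,"wy":0,"wz":0},{"tx":20,"ty":0,"tz":0,"wx":0,"wy":0,"wz":0},{"tx":40,"ty":0,"tz":0,"wx":0,"wy":0,"wz":0},{"tx":40,"ty":0,"tz":-20,"wx":0,"wy":0,"wz":0},{"tx":40,"ty":0,"tz":-20,"wx":0,"wy":0,"wz":0}]'
python3 - <<'E'
from fit import *
S={c:eyes.snapshot(c) for c in("top","side")}
a=cv2.resize(S["top"]["color"][150:290,170:310,::-1],None,fx=3,fy=3,interpolation=cv2.INTER_CUBIC)
b=cv2.resize(S["side"]["color"][120:260,210:330,::-1],None,fx=3,fy=3,interpolation=cv2.INTER_CUBIC)
cv2.imwrite("pics/m4.png",np.hstack([a,b]))
for c in S:
  for n,z in dict(pot_terracotta_mouth=.075,nozzle=.088,push_point=.115,lid_hinge=.188,lid_edge=.27).items():
    print(c,n,[ (round(r["score"],2),np.array(r["pixel"]),at_z(S[c],r["pixel"],z)) for r in landmark_of(c,n)[:2]])
E
```

```text
t: 7.35
position: [0.5318, -0.1182, 0.1514]
tool_rot: [3.141, -0.0, -2.376]
force: [1.1, -0.7, 0.0]
gripper_width: 0.0003
grip_force: 0.0
top pot_terracotta_mouth [(0.6, array([177. , 263.7]), array([ 0.6764, -0.0146,  0.075 ]))]
top nozzle [(0.77, array([181. , 268.6]), array([ 0.6639, -0.0265,  0.088 ])), (0.64, array([258.5, 164.9]), array([0.4861, 0.2112, 0.088 ]))]
top push_point [(0.97, array([183.9, 260.2]), array([ 0.6518, -0.0081,  0.115 ])), (0.66, array([261.8, 159.3]), array([0.4785, 0.2158, 0.115 ]))]
top lid_hinge [(0.94, array([265.7,  97.7]), array([0.4713, 0.3188, 0.188 ])), (0.6, array([225. , 189.3]), array([0.5526, 0.1346, 0.188 ]))]
top lid_edge [(0.81, array([215.5, 197.4]), array([0.5622, 0.1015, 0.27  ])), (0.59, array([262.6, 123.8]), array([0.4765, 0.2349, 0.27  ]))]
side pot_terracotta_mouth [(0.92, array([220. , 314.7]), array([ 0.6798, -0.0149,  0.075 ]))]
side nozzle [(0.64, array([218.8, 311.3]), array([ 0.667, -0.022,  0.088])), (0.49, array([189.4, 228.7]), array([0.4855, 0.1764, 0.088 ]))]
side push_point [(0.8, array([208.9, 303.2]), array([ 0.6486, -0.0071,  0.115 ])), (0.45, array([181.6, 223.2]), array([0.4726, 0.1814, 0.115 ]))]
side lid_hinge [(0.75, array([146.7, 209.5]), array([0.4553, 0.2615, 0.188 ])), (0.69, array([163.8, 259.5]), array([0.5687, 0.1303, 0.188 ]))]
side lid_edge [(0.74, array([144.9, 260.3]), array([0.5633, 0.093 , 0.27  ])), (0.59, array([155.8, 217.2]), array([0.4472, 0.0756, 0.27  ]))]
```

View pics/m4.png

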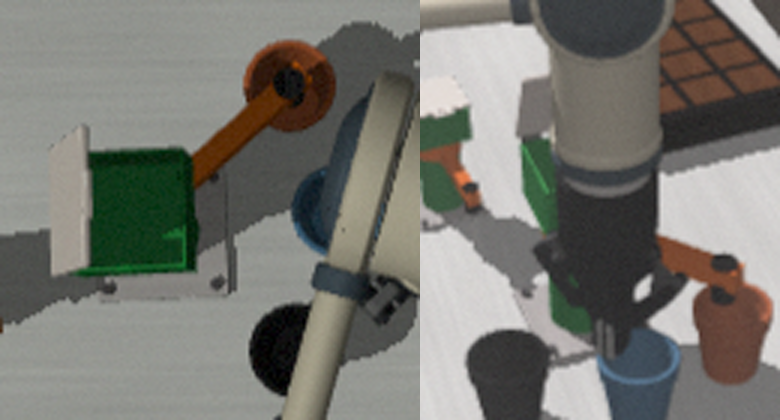

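```bash
python3 go.py .6431 -.0136 .111 -2.286
```

```text
pos [ 0.5336 -0.117   0.1506] rot [ 3.1406 -0.0005 -2.3727] F [ 0.6714 -0.2578  0.1526] q6 -2.617907193413479 t 7.95
shift mm [-150.6458   -1.907    39.5762]
turn [ 0.001  -0.0004 -0.0867]
```

```bash
python3 -m creep '[{"tx":-40,"ty":0,"tz":20,"wx":0,"wy":0,"wz":0},{"tx":-40,"ty":-1,"tz":19,"wx":0,"wy":0,"wz":0},{"tx":-40,"ty":-1,"tz":0,"wx":0,"wy":0,"wz":-0.087},{"tx":-16,"ty":-1,"tz":0,"wx":0,"wy":0,"wz":0},{"tx":-7,"ty":0,"tz":0,"wx":0,"wy":0,"wz":0},{"tx":-7.6,"ty":0,"tz":0,"wx":0,"wy":0,"wz":0},{"tx":0,"ty":0,"tz":0,"wx":0,"wy":0,"wz":0},{"tx":20,"ty":0,"tz":0,"wx":0,"wy":0,"wz":0},{"tx":40,"ty":0,"tz":0,"wx":0,"wy":0,"wz":0},{"tx":40,"ty":0,"tz":-30,"wx":0,"wy":0,"wz":0}]'
python3 - <<'E'
from fit import *
S={c:eyes.snapshot(c) for c in("top","side")}
a=cv2.resize(S["top"]["color"][160:260,170:300,::-1],None,fx=6,fy=6,interpolation=cv2.INTER_CUBIC)
cv2.imwrite("pics/m5.png",a)
for c in S:
  for n,z in dict(pot_terracotta_mouth=.075,nozzle=.088,push_point=.115).items():
    print(c,n,[ (round(r["score"],2),np.array(r["pixel"]),at_z(S[c],r["pixel"],z)) for r in landmark_of(c,n)[:1]])
E
```

```text
t: 9.2
position: [0.5739, -0.0892, 0.14]
tool_rot: [3.137, -0.002, -2.287]
force: [0.1, -0.5, 0.4]
gripper_width: 0.0
grip_force: 0.0
top pot_terracotta_mouth [(0.54, array([176.5, 264.8]), array([ 0.6776, -0.0172,  0.075 ]))]
top nozzle [(0.82, array([176.1, 265.5]), array([ 0.6757, -0.0193,  0.088 ]))]
top push_point [(0.78, array([263.5, 161. ]), array([0.4747, 0.2119, 0.115 ]))]
side pot_terracotta_mouth [(0.74, array([220.1, 315. ]), array([ 0.6804, -0.0156,  0.075 ]))]
side nozzle [(0.81, array([215.4, 310.6]), array([ 0.6701, -0.0079,  0.088 ]))]
side push_point [(0.81, array([208.1, 307.3]), array([ 0.6601, -0.0072,  0.115 ]))]
```

View pics/m5.png

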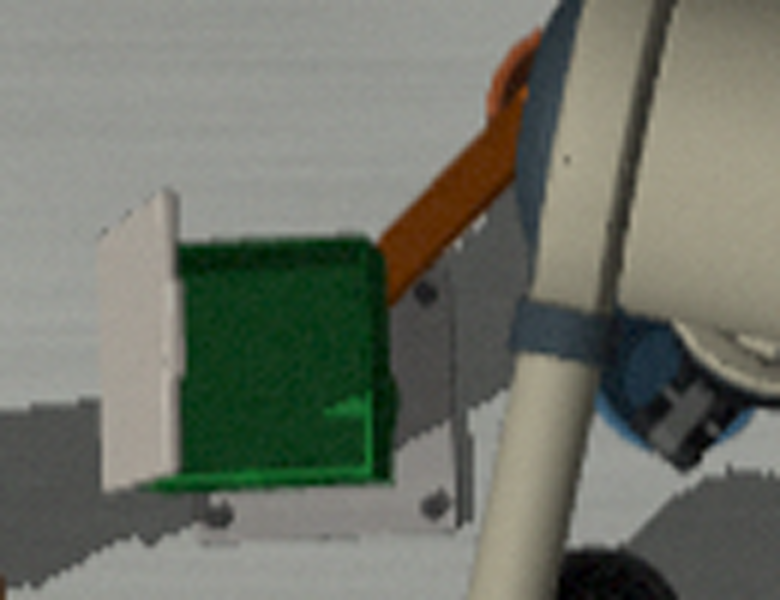

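```bash
python3 -m creep '[{"tx":0,"ty":0,"tz":-40,"wx":0,"wy":0,"wz":0.18},{"tx":0,"ty":0,"tz":-40,"wx":0,"wy":0,"wz":0.18},{"tx":0,"ty":0,"tz":-40,"wx":0,"wy":0,"wz":0.18},{"tx":0,"ty":0,"tz":-40,"wx":0,"wy":0,"wz":0.18},{"tx":0,"ty":0,"tz":-40,"wx":0,"wy":0,"wz":0.18},{"tx":0,"ty":0,"tz":0,"wx":0,"wy":0,"wz":0}]'
python3 go.py .560 .160 .246 3.07
```

```text
t: 10.35
position: [0.5773, -0.088, 0.3458]
tool_rot: [-3.141, 0.006, 3.097]
force: [-0.7, 0.5, 0.8]
gripper_width: 0.0001
grip_force: 0.0
pos [ 0.5773 -0.088   0.3458] rot [-3.1408  0.0058  3.097 ] F [-0.742   0.4513  0.8275] q6 -1.73571075193177 t 10.35
shift mm [ 28.9465 247.0585  99.4589]
turn [-0.0007  0.0058  0.027 ]
```

```bash
python3 -m creep '[{"tx":5,"ty":41,"tz":0,"wx":0,"wy":0,"wz":0},{"tx":5,"ty":41,"tz":0,"wx":0,"wy":0,"wz":0},{"tx":5,"ty":41,"tz":0,"wx":0,"wy":0,"wz":0},{"tx":5,"ty":41,"tz":0,"wx":0,"wy":0,"wz":0},{"tx":5,"ty":41,"tz":0,"wx":0,"wy":0,"wz":0},{"tx":4,"ty":42,"tz":0,"wx":0,"wy":0,"wz":0.027},{"tx":0,"ty":0,"tz":35,"wx":0,"wy":0,"wz":0},{"tx":0,"ty":0,"tz":35,"wx":0,"wy":0,"wz":0},{"tx":0,"ty":0,"tz":29,"wx":0,"wy":0,"wz":0},{"tx":0,"ty":0,"tz":0,"wx":0,"wy":0,"wz":0}]'
python3 - <<'E'
from fit import *
S={c:eyes.snapshot(c) for c in("top","side")}
a=cv2.resize(S["top"]["color"][150:290,170:310,::-1],None,fx=3,fy=3,interpolation=cv2.INTER_CUBIC)
b=cv2.resize(S["side"]["color"][100:240,210:330,::-1],None,fx=3,fy=3,interpolation=cv2.INTER_CUBIC)
cv2.imwrite("pics/m6.png",np.hstack([a,b]))
for c in S:
  for n,z in dict(pot_terracotta_mouth=.075,nozzle=.088,push_point=.115).items():
    print(c,n,[ (round(r["score"],2),np.array(r["pixel"]),at_z(S[c],r["pixel"],z)) for r in landmark_of(c,n)[:1]])
E
python3 go.py .560 .160 .246 3.07
```

```text
t: 11.6
position: [0.557, 0.1597, 0.2383]
tool_rot: [-3.139, -0.008, 3.072]
force: [-1.0, 0.2, 0.1]
gripper_width: -0.0002
grip_force: 0.0
top pot_terracotta_mouth [(0.8, array([176.3, 265.2]), array([ 0.678 , -0.0182,  0.075 ]))]
top nozzle [(0.74, array([179.5, 267.5]), array([ 0.6675, -0.024 ,  0.088 ]))]
top push_point [(0.71, array([259.9, 158.1]), array([0.4827, 0.2185, 0.115 ]))]
side pot_terracotta_mouth [(0.9, array([218.8, 310.6]), array([ 0.671 , -0.0068,  0.075 ]))]
side nozzle [(0.81, array([214.9, 312.7]), array([ 0.6763, -0.0076,  0.088 ]))]
side push_point [(0.91, array([209.1, 308.4]), array([ 0.6614, -0.0121,  0.115 ]))]
pos [0.5588 0.1595 0.2445] rot [3.141  0.0019 3.0698] F [ 0.1812 -1.0237  0.0703] q6 -1.2795717050045736 t 12.0
shift mm [-1.195   0.6058 -1.4941]
turn [ 0.0006  0.0019 -0.0002]
```

View pics/m6.png

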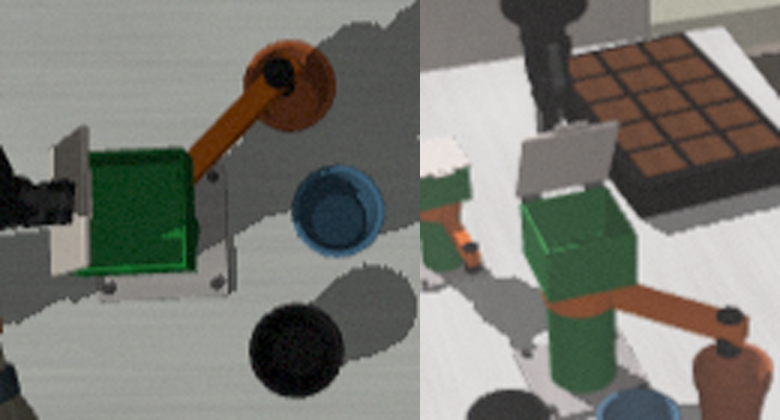

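```bash
python3 -m creep '[{"tx":0,"ty":-12,"tz":0,"wx":0,"wy":0,"wz":0},{"tx":0,"ty":-12,"tz":0,"wx":0,"wy":0,"wz":0},{"tx":0,"ty":-12,"tz":0,"wx":0,"wy":0,"wz":0},{"tx":0,"ty":-12,"tz":0,"wx":0,"wy":0,"wz":0},{"tx":0,"ty":-12,"tz":0,"wx":0,"wy":0,"wz":0},{"tx":0,"ty":-10,"tz":6,"wx":0,"wy":0,"wz":0},{"tx":0,"ty":-10,"tz":6,"wx":0,"wy":0,"wz":0},{"tx":0,"ty":-10,"tz":6,"wx":0,"wy":0,"wz":0},{"tx":0,"ty":-10,"tz":6,"wx":0,"wy":0,"wz":0},{"tx":0,"ty":0,"tz":0,"wx":0,"wy":0,"wz":0}]'
python3 go.py .560 .060 .205 3.07
```

```text
t: 13.25
position: [0.5509, 0.0588, 0.2184]
tool_rot: [-3.141, -0.001, 3.069]
force: [0.1, 0.9, 0.1]
gripper_width: -0.0001
grip_force: 0.0
pos [0.5509 0.0588 0.2184] rot [-3.1411 -0.0013  3.0686] F [0.1263 0.8717 0.1418] q6 -1.4527265962824343 t 13.25
shift mm [-8.9624  1.8709 13.3596]
turn [-0.0005 -0.0013 -0.0014]
```

```bash
python3 -m creep '[{"tx":0,"ty":0,"tz":5,"wx":0,"wy":0,"wz":0},{"tx":0,"ty":0,"tz":4,"wx":0,"wy":0,"wz":0},{"tx":0,"ty":0,"tz":3,"wx":0,"wy":0,"wz":0},{"tx":0,"ty":0,"tz":2,"wx":0,"wy":0,"wz":0},{"tx":0,"ty":0,"tz":0,"wx":0,"wy":0,"wz":0}]'
```

```text
t: 13.88
position: [0.5512, 0.0598, 0.2052]
tool_rot: [3.142, -0.0, 3.07]
force: [-0.2, 1.0, -0.4]
gripper_width: -0.0004
grip_force: 0.0
```

```bash
python3 -m creep '[{"tx":0,"ty":0,"tz":1,"wx":0,"wy":0,"wz":0},{"tx":0,"ty":0,"tz":1,"wx":0,"wy":0,"wz":0},{"tx":0,"ty":0,"tz":0,"wx":0,"wy":0,"wz":0}]'; python3 -m creep '[{"tx":0,"ty":0,"tz":1,"wx":0,"wy":0,"wz":0},{"tx":0,"ty":0,"tz":1,"wx":0,"wy":0,"wz":0},{"tx":0,"ty":0,"tz":0,"wx":0,"wy":0,"wz":0}]'
```

```text
t: 14.25
position: [0.5513, 0.0598, 0.2048]
tool_rot: [3.141, 0.002, 3.07]
force: [-2.0, -0.9, 6.1]
gripper_width: 0.0001
grip_force: 3.1
t: 14.62
position: [0.5514, 0.0598, 0.2046]
tool_rot: [3.141, 0.003, 3.07]
force: [-4.6, -0.2, 11.3]
gripper_width: 0.0
grip_force: 6.2
```

```bash
python3 -m creep '[{"tx":0,"ty":0,"tz":1.5,"wx":0,"wy":0,"wz":0},{"tx":0,"ty":0,"tz":0,"wx":0,"wy":0,"wz":0}]'; python3 -m creep '[{"tx":0,"ty":0,"tz":-30,"wx":0,"wy":0,"wz":0},{"tx":0,"ty":0,"tz":-40,"wx":0,"wy":0,"wz":0},{"tx":0,"ty":40,"tz":-40,"wx":0,"wy":0,"wz":0},{"tx":0,"ty":50,"tz":0,"wx":0,"wy":0,"wz":0},{"tx":0,"ty":50,"tz":0,"wx":0,"wy":0,"wz":0},{"tx":0,"ty":50,"tz":0,"wx":0,"wy":0,"wz":0},{"tx":0,"ty":0,"tz":0,"wx":0,"wy":0,"wz":0}]'
python3 - <<'E'
from fit import *
S={c:eyes.snapshot(c) for c in("top","side")}
a=cv2.resize(S["top"]["color"][150:290,170:310,::-1],None,fx=3,fy=3,interpolation=cv2.INTER_CUBIC)
b=cv2.resize(S["side"]["color"][120:260,210:330,::-1],None,fx=3,fy=3,interpolation=cv2.INTER_CUBIC)
im=np.hstack([a,b]); cv2.imwrite("pics/m7.png",im)
for c in S:
  for n,z in dict(pot_terracotta_mouth=.075,nozzle=.088,push_point=.115,lid_edge=.194).items():
    print(c,n,[ (round(r["score"],2),np.array(r["pixel"]),at_z(S[c],r["pixel"],z)) for r in landmark_of(c,n)[:1]])
E
```

```text
t: 14.88
position: [0.5514, 0.0598, 0.2045]
tool_rot: [3.141, 0.005, 3.07]
force: [-6.2, -0.1, 17.6]
gripper_width: -0.0003
grip_force: 8.5
t: 15.75
position: [0.5644, 0.2525, 0.3083]
tool_rot: [-3.142, -0.002, 3.074]
force: [-0.1, -1.0, 0.1]
gripper_width: 0.0001
grip_force: 0.0
top pot_terracotta_mouth [(0.92, array([173.9, 268.9]), array([ 0.6838, -0.027 ,  0.075 ]))]
top nozzle [(0.88, array([176.5, 266.8]), array([ 0.6747, -0.0224,  0.088 ]))]
top push_point [(0.68, array([261.2, 157.5]), array([0.4799, 0.2198, 0.115 ]))]
top lid_edge [(0.88, array([220.1, 237.1]), array([0.5611, 0.0357, 0.194 ]))]
side pot_terracotta_mouth [(0.64, array([318.2, 279.8]), array([ 0.4906, -0.3049,  0.075 ]))]
side nozzle [(0.63, array([216.7, 313.4]), array([ 0.6754, -0.0154,  0.088 ]))]
side push_point [(0.55, array([179.9, 223.6]), array([0.4754, 0.1894, 0.115 ]))]
side lid_edge [(0.89, array([181. , 264.3]), array([0.5567, 0.0394, 0.194 ]))]
```

View pics/m7.png

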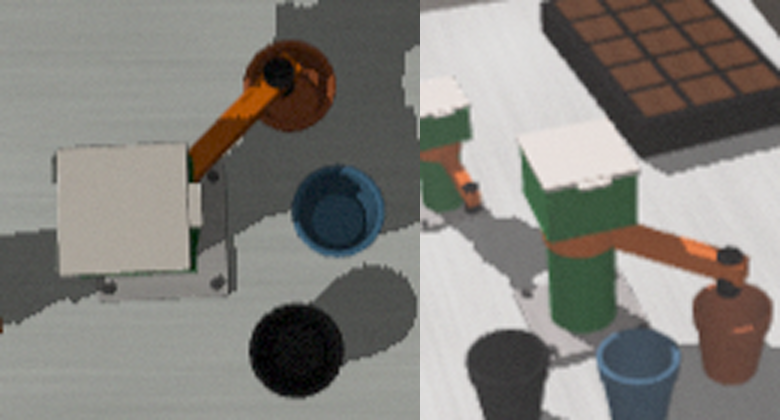

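```bash
python3 -c "
from plant import manip
print(manip.close_job())"
```

```text
the job is handed in; nothing more can be done
None
```

The job is handed in: the spout nozzle is over the terracotta pot's mouth, within about a centimetre of its centre by the camera images, and the white lid was then pressed shut; the pots and tools were not touched.

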